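# Set the press stud of an index-card box with snap pliers

### The arm

A 6-joint arm with a two-finger parallel gripper is mounted at the origin on the work surface. World frame = base frame: x ahead of the robot, y to its left, z up, the work surface at z = 0. Lengths are in m, angles in rad, forces in N, time in s.
With the tool pointing down it reaches from about 0.35 to 0.725 m from the base axis. Payload 4.3 kg.
Tool frame: the origin (TCP) lies midway between the tips of the shut fingers; the grasp point (between the pads) lies 19 mm behind it; z points along the fingers, y is the line along which they close (so a half turn about z gives the same grasp; the last joint's range is limited). The gripper opens to 85 mm and grips with 20 to 120 N. Pads are 22 mm wide; open, the fingers measure 114 mm over their backs; the gripper's body (76 mm by 85 mm) begins 54 mm behind the grasp point. The pads swing forward as they close: fully open they stand 13 mm farther back than shut.
Start: joints at [-1.331, 0.377, 0.081, 1.274, 0, 1.46], TCP at [0.197, -0.54, 0.231] pointing down, gripper open.
Joint ranges: [-2.72, 2.72], [-0.84, 1.66], [-1.02, 1.22], [-1.77, 2.12], [-1.37, 1.28], [-3.14, 3.14]. Speed limits (rad/s): [2.57, 2.57, 3.14, 3.14, 3.14, 3.14].

### API

Orientations are given as a 3x3 rotation matrix whose columns are the frame's x, y, z axes.
In Python, from workcell import arm gives the robot as it stands. The module is installed in compiled form; this text tells all that it offers.
- The arm moves only by the tool servo_tool, never from a script. Its argument "targets" is text: rows parted by semicolons, each of 7 numbers parted by spaces: the shift along the tool's x, y, z in m, then the turn, a rotation vector about the tool's x, y, z in degrees, then the opening, from -1 (shut) to 1 (fully open). In form: x y z ax ay az claw; .... A call has 1 to 8 rows; each row is the pose to reach, as a shift and turn from the pose commanded when the call began, along the tool's axes at that moment; what a row does not reach only later rows make up. A row lasts 1/12 s, in which the tool goes at most 41.7 mm and 7.16 degrees, less where a joint would pass 70% of its speed; a pose out of reach is approached as far as the arm can. A call with a gripper value outside its range is refused whole. The fingers move at their own pace and stop on an object; the grip force is fixed at half the most. Time passes only in rows, so rows that repeat a pose let the fingers close. It gives the time, the measured TCP pose, the force, the opening and the grip force at its end, in the units of the state.
- arm.get_obs(): the state, without advancing time (a new reading comes with each control period).
- arm.snapshot(name): name is "scene" or "top" or "wrist"; returns (picture, depth): 384x512x3 uint8, blue, green, red; 384x512 float32, m along the optical axis (not along the pixel's ray), 0 where there is no reading.
- arm.camera_info(name): a dict with "K" (3x3 intrinsics, pixels), "extrinsics" (4x4, takes a point from camera to world coordinates). Camera axes: x right, y up, looking along -z (the intrinsics and any distortion apply to the point x, -y, -z); pixel columns grow to the right and rows downward; lengths in m; the calibration is good to about 2 mm. A picture is of the moment at which its call begins: read the wrist's pose just before it. camera_info takes no time and is no camera call; for the wrist camera it gives the pose at the moment of the call.
- arm.job_done(): hands the job in; it is judged then, once.
The state is a dict: "time": time; "qpos": joint angles; "qd": joint speeds; "joint_efforts": joint torques, N m; "eef_pos": TCP position; "eef_rot": TCP orientation; "wrist_force": force on the tool from outside, world axes, zero at the start; "moment": the same for the moment, N m; "opening": opening from 0.0 (shut) to 1.0 (fully open); "finger_force": force on a finger pad.
Only numpy, scipy, OpenCV 4.12 (cv2) and the standard library are available. Lean on these libraries where they do the work, as an engineer would, in place of code of your own. Each camera call takes 0.05 s, during which the arm holds its last target. There are 200 camera calls.

### The job

Take the snap pliers out of the wooden block, lower their open jaws over the front wall of the blue card box until the throat just rests on the rim with the dies either side of the press stud, and squeeze the handles until the cap clicks fully home, but no harder, or it will crack. Keep the pliers resting only lightly on the rim while you squeeze: do not lean on the box, shove it or tip it. Then let the jaws open, lift them clear and stand the pliers back in their pocket in the block, jaws down, leaving the box's lid open and the other things on the desk where they are.

Things in the scene. Friction and masses are not known exactly. Their poses are not given: they have to be found in the camera images.
- box: Open blue card box, about 0.9 kg, loose: 125 mm (x) by 165 mm (y) by 110 mm high, 3 mm walls. Origin centre of the underside, z up. The stud wall is the one at its own -x, outer face at x = -62.5 mm. Inside, the first 70 mm behind that wall are empty, then cards. Its lid stands open on the far (+x) rim, reaching 240 mm above the desk.
- stud (a point): Where the press stud's axis meets the outer face of the stud wall: middle of the wall, 24 mm below the rim, 86 mm above the desk. Same axes as the box: -x points out of the wall along the stud, y along the wall, z up. Inside, the white socket half stands 3.5 mm proud of the wall's inner face (15 mm across).
- cap (a joint): Travel (m) of the white cap (15 mm across, 4 mm thick), its post already loosely in the hole: 0 = standing 4.2 mm off the wall, 0.0042 = home, flat on the wall. Pushing takes up to about 17 N (at 0.0012), then less and less; past 0.0028 the socket's spring snaps over and pulls it home, short of that it springs back. Home, it stands firm. More than 35 N cracks it.
- box_lid (a joint): Lid angle (rad) of the box: 0 shut, about 1.8 open as found. Leave it open.
- pliers: Snap pliers, 0.2 kg, standing jaws down in the block. Origin on the hinge pin; z up to the handles, x along the pin (jaws 12 mm, grips 14 mm thick along x), handles and jaws close along y. Symmetric about the xz plane when open; squeezed by angle q, this frame turns about q/2 off the middle. Jaw tips 42 mm below the pin, 47 mm wide over the open tips.
- jaw (a joint): Closing angle (rad) of the pliers: 0 = sprung fully open (24 mm between the dies), 0.375 = dies 10.5 mm apart, which is the clicked stud's thickness; 0.42 is the stop. A return spring: about 5 N on each grip starts to close them, about 8 N holds them shut on nothing.
- grip (a point): Point midway between the two blue grips, 70 mm above the hinge pin. The grips are 42 mm long (z) and 66 mm apart over their outsides here when open, 59 mm when closed by 0.1 rad (their outsides are then parallel), 40 mm when the dies are 10.5 mm apart. The dies press with about twice the force on a grip beyond the spring's; the click needs about 15 N on a grip.
- throat (a point): Lowest point of the round throat between the jaws (12 mm radius about the pin), 12 mm below the pin on the pliers' z axis. It rests on the box rim when the dies are level with the stud.
- mouth (a point): Point midway between the two dies (12 mm across) when open, 36 mm below the hinge pin, on the pliers' z axis.
- table: The desk, wood-topped, surface at z = 0. The box bears on it with its own weight (8 to 12 N); pressing down on the box with more than about 18 N strains its walls.
- block: Wooden tool block fixed to the desk: 80 mm (x) by 110 mm (y) by 60 mm high, origin at the centre of its underside, z up.
- pocket (a point): Centre of the mouth of the pliers' pocket, on the block's top face (60 mm above the desk), axes as the block. The pocket is 15 mm (x) by 51 mm (y), 40 mm deep, with a 4 mm bevel round its mouth. The pliers stand in it on their jaw tips, hinge pin 2 mm above the top face.
- green_box: Bystander: shut green card box, 120 x 160 x 109 mm, loose.
- stapler: Bystander: red and black stapler, 130 mm long, 50 mm high, loose.
- mug: Bystander: red mug, 82 mm across, 92 mm high, loose.
- stud_tray: Bystander: clear tray of spare studs, 75 x 115 x 20 mm, loose.
- calculator: Bystander: black calculator, 150 x 80 x 14 mm, loose.
- bradawl: Bystander: bradawl with a wooden handle, 160 mm long, lying on the desk.
Things that resemble listed ones, but are neither listed nor needed, are in the scene too. What is shaped like the pliers but yellow is not meant.

How it is judged:
On the way, in this order (a step that is already met when the one before it is completed fails the run):
1. the open jaws straddle the wall, throat on the rim, dies in line with the stud (y of mouth in the frame of stud between -0.0055 and 0.0055 m and z of mouth in the frame of stud between -0.004 and 0.003 m and x of mouth in the frame of stud between -0.014 and 0.014 m), for 0.1 s.
2. the cap is clicked home with the dies still in line with it (y of mouth in the frame of stud between -0.0055 and 0.0055 m and z of mouth in the frame of stud between -0.004 and 0.003 m and value of joint cap above 0.0038 m), for 0.1 s.
At the end, for the whole second after the job is handed in: Cap clicked home (travel over 3.8 mm); pliers at rest in their pocket, open, upright within 0.12 rad, pin within 8 mm of the pocket's centre and at most 8 mm above its mouth; box upright on the desk with its lid open (value of joint cap above 0.0038 m and value of joint jaw below 0.06 rad and horizontal distance between pliers and pocket below 0.008 m and z of pliers in the frame of pocket between -0.004 and 0.008 m and angle between pliers's own z axis and vertical below 0.12 rad and linear speed of each of pliers, box below 0.02 m/s and angle between box's own z axis and vertical below 0.03 rad and height (world z) of box below 0.004 m and value of joint box_lid above 1.4 rad); the robot touches nothing.
It fails at once if the box is pressed hard onto the desk (over 30 N with its own weight of 8 to 12 N) (contact force between box and table above 30 N).
It fails at once if the cap is squeezed with more than 35 N (contact force between pliers and cap above 35 N).
It fails at once if the box is shoved more than 12 mm, tipped or lifted (distance of box from where it was at the start of the episode above 0.012 m or angle between box's own z axis and vertical above 0.08 rad).
It fails at once if another thing on the desk is moved more than 25 mm (distance of any of green_box, stapler, mug, stud_tray, calculator, bradawl from where it was at the start of the episode above 0.025 m).
It also fails if it takes over 72 s, if anything falls off the work surface, if the arm or the gripper's body presses on something with over 40 N, if the wrist force passes 120 N, or if a joint passes its speed limit or range.

## Working session

There is one attempt and no reset: what is moved stays moved. The work goes in short steps, Python scripts to look and compute and a tool call to move; the robot and the scene stay as the last step left them, time stands still between calls to the robot, and variables do not carry over. Pictures are saved under pics/ and viewed, at most 10 in all, crops included, and the job is handed in when it is done.

Besides the shell and the picture viewer there is one more tool, called after "Request:" in YAML: its name, and indented under it one key for each argument. servo_tool: Moves the arm, as the interface text tells. Its arguments: {"type":"object","properties":{"targets":{"type":"string"}},"required":["targets"]}

```bash
mkdir -p pics
cat > h.py <<'E'
import numpy as np, cv2
from workcell import arm
def snap(n,tag):
    ci=arm.camera_info(n); im,d=arm.snapshot(n)
    cv2.imwrite(f'pics/{tag}.png',im); np.savez(f'{tag}.npz',im=im,d=d,K=ci['K'],E=ci['extrinsics']); return im,d,ci
def load(tag):
    z=np.load(f'{tag}.npz'); return z['im'],z['d'],z['K'],z['E']
def cloud(d,K,E):
    v,u=np.indices(d.shape); x=(u-K[0,2])/K[0,0]*d; y=(v-K[1,2])/K[1,1]*d
    P=np.stack([x,-y,-d],-1); return P@E[:3,:3].T+E[:3,3]
def ray(u,v,K,E,z):
    r=E[:3,:3]@np.array([(u-K[0,2])/K[0,0],-(v-K[1,2])/K[1,1],-1]); return E[:3,3]+r*(z-E[2,3])/r[2]
E
python3 - <<'E'
from h import *
for n in ('scene','top'):
    im,d,ci=snap(n,n+'0'); print(n,{k:(np.round(v,3).tolist() if hasattr(v,'shape') else v) for k,v in ci.items()})
o=arm.get_obs(); print({k:np.round(v,3).tolist() for k,v in o.items()})
E
```

```text
scene {'K': [[489.902, 0.0, 255.266], [0.0, 489.902, 192.244], [0.0, 0.0, 1.0]], 'extrinsics': [[0.344, -0.655, 0.673, 1.395], [0.939, 0.244, -0.243, -0.259], [-0.005, 0.715, 0.699, 0.958], [0.0, 0.0, 0.0, 1.0]]}
top {'K': [[353.848, 0.0, 261.48], [0.0, 353.848, 192.677], [0.0, 0.0, 1.0]], 'extrinsics': [[-0.024, 0.992, -0.127, 0.431], [-1.0, -0.023, 0.005, 0.046], [0.002, 0.127, 0.992, 1.251], [0.0, 0.0, 0.0, 1.0]]}
{'time': 0.1, 'qpos': [-1.331, 0.378, 0.08, 1.274, 0.0, 1.46], 'qd': [0.001, -0.002, 0.003, -0.001, -0.001, -0.002], 'joint_efforts': [0.002, -46.469, 27.058, 0.012, -0.0, -0.0], 'eef_pos': [0.197, -0.54, 0.23], 'eef_rot': [[0.939, 0.343, -0.0], [0.343, -0.939, 0.002], [0.0, -0.002, -1.0]], 'wrist_force': [0.233, -0.746, -0.294], 'moment': [0.015, -0.026, -0.009], 'finger_force': 0.0, 'opening': 1.001}
```

View pics/top0.png

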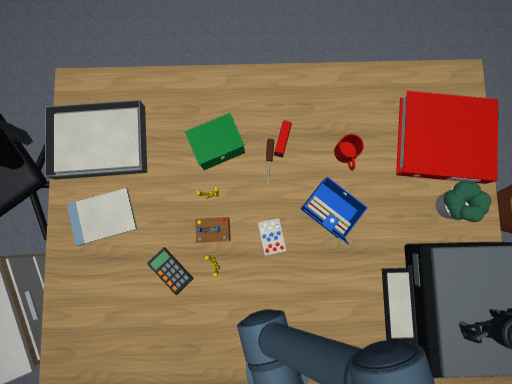

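View pics/scene0.png

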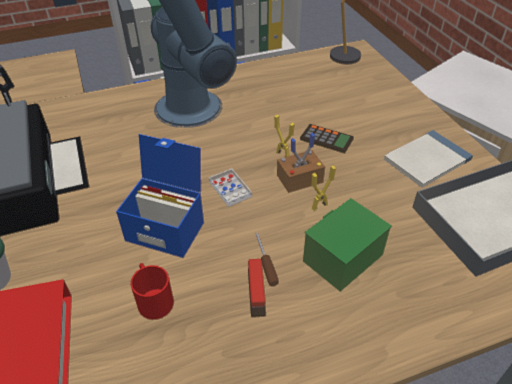

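Candidates for the pliers: blue-gripped ones in the wooden block at top-view (212,230), and yellow ones at (208,193) and (213,265). The blue ones in the block fit the description. The box is at (335,208), with its lid on the robot's side and the white cap at scene (147,228), so the stud wall faces away from the robot.

Run:
```python
from h import *
im,d,K,E=load('top0'); s,ds,Ks,Es=load('scene0')
a=cv2.resize(im[170:290,170:290],(400,400),interpolation=cv2.INTER_CUBIC)
b=cv2.resize(s[110:220,255:365],(400,400),interpolation=cv2.INTER_CUBIC)
cv2.imwrite('pics/c1.png',np.hstack([a,b]))
for n,(I,D,k,e) in dict(top=(im,d,K,E),scene=(s,ds,Ks,Es)).items():
    P=cloud(D,k,e); h=cv2.cvtColor(I,cv2.COLOR_BGR2HSV)
    blue=(h[...,0]>105)&(h[...,0]<130)&(h[...,1]>110)&(D>0)
    # block top
    x0=np.array(P[230,212] if n=='top' else P[175,300]); print(n,'near block',x0.round(3))
    c=(abs(P[...,0]-0.33)<.3)
    blk=(h[...,0]<15)&(h[...,1]>100)&(P[...,2]>.052)&(P[...,2]<.068)&(np.hypot(P[...,0]-x0[0],P[...,1]-x0[1])<.1)
    xy=P[blk][:,:2]; print('block top n',len(xy),'z',np.median(P[blk][:,2]).round(4),cv2.minAreaRect((xy*1000).astype(np.float32)))
    g=blue&(np.hypot(P[...,0]-x0[0],P[...,1]-x0[1])<.1)&(P[...,2]>.09)
    q=P[g]; print('grips',len(q),q.min(0).round(3),q.max(0).round(3)); 
    if len(q)>4:
        m,_,cc=cv2.kmeans(q[:,:2].astype(np.float32),2,None,(3,50,1e-6),5,0); print(cc.round(4).tolist(),cc.mean(0), 'z',q[:,2].round(3).max())
    bx=blue&(P[...,2]>.1)&(P[...,2]<.118)&(P[...,1]<0)
    xy=P[bx][:,:2]; print('box rim n',len(xy),np.median(P[bx][:,2]),cv2.minAreaRect((xy*1000).astype(np.float32)))
```

```text
top near block [0.462 0.206 0.077]
block top n 378 z 0.0604 ((464.50482177734375, 209.21446228027344), (76.83747863769531, 108.61370086669922), 2.424377679824829)
grips 32 [0.458 0.177 0.125] [0.469 0.243 0.154]
[[0.46230000257492065, 0.2371000051498413], [0.4636000096797943, 0.18029999732971191]] [0.46295738 0.20871058] z 0.154
box rim n 205 0.10958703589606067 ((376.3621520996094, -339.20294189453125), (597.2079467773438, 188.14378356933594), 38.068702697753906)
scene near block [0.506 0.191 0.056]
block top n 579 z 0.0592 ((467.3051452636719, 211.59454345703125), (85.84208679199219, 113.86576843261719), 0.8858402371406555)
grips 19 [0.46  0.178 0.149] [0.472 0.245 0.155]
[[0.46459999680519104, 0.23970000445842743], [0.46860000491142273, 0.18119999766349792]] [0.46660244 0.21045287] z 0.155
box rim n 800 0.10753554996331721 ((526.6220092773438, -194.9954833984375), (168.8541259765625, 134.55384826660156), 49.84676742553711)
```

View pics/c1.png

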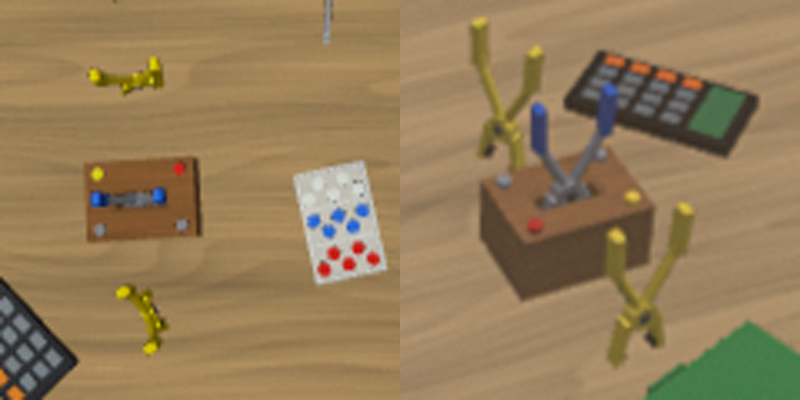

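The crop confirms it: the blue-gripped pliers stand in the block (the grips in the top half are at about x=100 and 160, y=197), with a yellow one on either side. Next I measure the box rim more cleanly and get the wrist camera's mounting.

Run:
```python
from h import *
ci=arm.camera_info('wrist'); o=arm.get_obs(); R=o['eef_rot'];p=o['eef_pos']
print('cam in tool',(R.T@(ci['extrinsics'][:3,3]-p)).round(3),'\n',(R.T@ci['extrinsics'][:3,:3]).round(3),'\n',ci['K'].round(1).tolist())
for n in('top','scene'):
    I,D,K,E=load(n+'0'); P=cloud(D,K,E); h=cv2.cvtColor(I,cv2.COLOR_BGR2HSV)
    blue=(h[...,0]>105)&(h[...,0]<130)&(h[...,1]>110)&(D>0)&(np.hypot(P[...,0]-.53,P[...,1]+.17)<.2)
    lid=blue&(P[...,2]>.14); q=P[lid]; print(n,'lid',len(q),q.mean(0).round(3),q.max(0).round(3)); 
    rim=blue&(abs(P[...,2]-.11)<.006); q=P[rim]; print('rim',len(q),cv2.minAreaRect((q[:,:2]*1000).astype(np.float32)),cv2.boxPoints(cv2.minAreaRect((q[:,:2]*1000).astype(np.float32))).round().tolist())
    w=blue&(P[...,2]>.02)&(P[...,2]<.1); q=P[w]; print('wall',len(q),q.min(0).round(3),q.max(0).round(3))
    wh=(h[...,1]<50)&(h[...,2]>150)&(np.hypot(P[...,0]-.6,P[...,1]+.22)<.08)&(P[...,2]>.075)&(P[...,2]<.1); vv,uu=np.nonzero(wh); print('white',len(vv),list(zip(uu,vv))[:20],P[wh].mean(0).round(4) if len(vv) else '')
```

```text
cam in tool [ 0.083 -0.    -0.143] 
 [[-0.     0.945  0.327]
 [ 1.     0.     0.   ]
 [ 0.     0.327 -0.945]] 
 [[311.0, 0.0, 261.3], [0.0, 311.0, 192.2], [0.0, 0.0, 1.0]]
top lid 259 [ 0.47  -0.148  0.224] [ 0.523 -0.08   0.25 ]
rim 165 ((527.7686767578125, -197.88609313964844), (164.94381713867188, 126.44869995117188), 50.21782302856445) [[426.0, -221.0], [524.0, -302.0], [629.0, -175.0], [532.0, -94.0]]
wall 413 [ 0.429 -0.298  0.02 ] [ 0.623 -0.095  0.1  ]
white 3 [(np.int64(346), np.int64(190)), (np.int64(345), np.int64(193)), (np.int64(346), np.int64(194))] [ 0.5744 -0.2373  0.0939]
scene lid 1998 [ 0.469 -0.146  0.189] [ 0.528 -0.08   0.246]
rim 565 ((526.6220092773438, -194.9954833984375), (168.8541259765625, 134.55384826660156), 49.84676742553711) [[421.0, -216.0], [524.0, -303.0], [632.0, -174.0], [530.0, -87.0]]
wall 1893 [ 0.429 -0.298  0.02 ] [ 0.63  -0.096  0.1  ]
white 6 [(np.int64(145), np.int64(226)), (np.int64(146), np.int64(226)), (np.int64(147), np.int64(226)), (np.int64(148), np.int64(226)), (np.int64(147), np.int64(227)), (np.int64(148), np.int64(227))] [ 0.5807 -0.2389  0.0923]
```

Request:
servo_tool:
  targets: "0.05 -0.02 -0.06 0 0 -3 1; 0.10 -0.035 -0.1 0 0 -7 1; 0.137 -0.047 -0.1 0 0 -11 1; 0.174 -0.059 -0.1 0 0 -15 1; 0.211 -0.072 -0.1 0 0 -19 1; 0.248 -0.084 -0.1 0 0 -23 1; 0.285 -0.097 -0.1 0 0 -27 1; 0.322 -0.11 -0.1 0 0 -30 1"

```text
time: 0.77
eef_pos: [0.4341, -0.3486, 0.3307]
eef_rot: [[0.64, 0.768, 0.0], [0.768, -0.64, -0.0], [-0.0, 0.0, -1.0]]
wrist_force: [0.6, -1.1, 0.7]
opening: 1.0
finger_force: 0.0
```

Request:
servo_tool:
  targets: "0.035 0.007 0 0 0 0 1; 0.075 0.015 0 0 0 0 1; 0.115 0.023 0 0 0 0 1; 0.15 0.03 0 0 0 0 1; 0.17 0.035 0 0 0 0 1; 0.17 0.035 0 0 0 0 1; 0.17 0.035 0 0 0 0 1; 0.17 0.035 0 0 0 0 1"

```text
time: 1.43
eef_pos: [0.5683, -0.2427, 0.3301]
eef_rot: [[0.642, 0.766, -0.001], [0.766, -0.642, -0.0], [-0.001, -0.001, -1.0]]
wrist_force: [0.3, -0.0, -0.4]
opening: 1.001
finger_force: 0.0
```

Run:
```python
from h import *
im,D,ci=snap('wrist','w1'); print(arm.get_obs()['eef_pos'].round(4))
I,D,K,E=load('w1'); P=cloud(D,K,E); h=cv2.cvtColor(I,cv2.COLOR_BGR2HSV)
blue=(h[...,0]>105)&(h[...,0]<130)&(h[...,1]>110)&(D>0)&(np.hypot(P[...,0]-.53,P[...,1]+.19)<.2)
q=P[blue&(abs(P[...,2]-.11)<.006)]; r=cv2.minAreaRect((q[:,:2]*1000).astype(np.float32)); print(len(q),np.median(q[:,2]),r,cv2.boxPoints(r).round(1).tolist())
```

```text
[ 0.568  -0.2431  0.3305]
1703 0.11080788568455402 ((523.6851806640625, -197.79830932617188), (164.23641967773438, 125.54530334472656), 50.03847885131836) [[422.79998779296875, -220.39999389648438], [519.0999755859375, -301.1000061035156], [624.5, -175.1999969482422], [528.2999877929688, -94.5]]
```

View pics/w1.png

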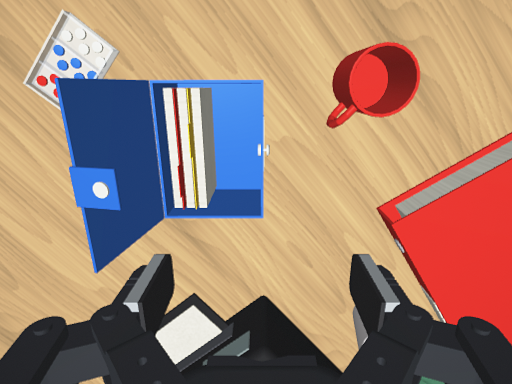

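The wrist view shows the stud wall's rim at column ~263 (rows 80–217) and the cap and socket at (262,150). The rim measures 164 x 125.5 mm at z 0.111, which matches the given size. Next I go to the pliers.

Request:
servo_tool:
  targets: "0.015 -0.02 0 0 0 -7 1; 0.036 -0.048 0 0 0 -14 1; 0.058 -0.077 0 0 0 -21 1; 0.080 -0.106 0 0 0 -28 1; 0.102 -0.135 0 0 0 -35 1; 0.124 -0.164 0 0 0 -42 1; 0.146 -0.193 0 0 0 -49 1; 0.168 -0.222 0 0 0 -56 1"

```text
time: 2.15
eef_pos: [0.5053, 0.0292, 0.3309]
eef_rot: [[-0.279, 0.96, 0.001], [0.96, 0.279, -0.0], [-0.001, 0.001, -1.0]]
wrist_force: [0.3, -0.2, 0.4]
opening: 1.001
finger_force: 0.0
```

Request:
servo_tool:
  targets: "0.03 0.002 0 0 0 -7 1; 0.06 0.003 0 0 0 -14 1; 0.09 0.005 0 0 0 -21 1; 0.12 0.007 0 0 0 -28 1; 0.15 0.008 0 0 0 -35 1; 0.17 0.009 0 0 0 -42 1; 0.18 0.01 0 0 0 -49 1; 0.185 0.01 0 0 0 -56 1"

```text
time: 2.82
eef_pos: [0.4645, 0.2098, 0.3308]
eef_rot: [[-0.953, 0.303, 0.0], [0.303, 0.953, 0.0], [-0.0, 0.0, -1.0]]
wrist_force: [-0.2, -0.2, 0.9]
opening: 1.0
finger_force: 0.0
```

Request:
servo_tool:
  targets: "0 0 0 0 0 -7 1; 0 0 0 0 0 -14 1; 0 0 0 0 0 -19 1; 0 0 0 0 0 -19 1; 0 0 0 0 0 -19 1"

```text
time: 3.23
eef_pos: [0.4651, 0.2085, 0.3307]
eef_rot: [[-1.0, -0.014, 0.0], [-0.014, 1.0, -0.0], [-0.0, -0.0, -1.0]]
wrist_force: [0.1, 0.4, 0.0]
opening: 1.002
finger_force: 0.0
```

Run:
```python
from h import *
im,D,ci=snap('wrist','w2'); o=arm.get_obs(); print(o['eef_pos'].round(4),np.degrees(np.arctan2(o['eef_rot'][1,0],o['eef_rot'][0,0])))
I,D,K,E=load('w2'); P=cloud(D,K,E); h=cv2.cvtColor(I,cv2.COLOR_BGR2HSV); near=np.hypot(P[...,0]-.463,P[...,1]-.209)<.09
blue=(h[...,0]>100)&(h[...,0]<130)&(h[...,1]>110)&(D>0)&near&(P[...,2]>.1)
q=P[blue].astype(np.float32); m,l,cc=cv2.kmeans(q,2,None,(3,50,1e-6),5,cv2.KMEANS_PP_CENTERS); print('grips',len(q),cc.round(4).tolist())
for i in(0,1): a=q[l[:,0]==i]; print(a.min(0).round(4),a.max(0).round(4))
t=q[q[:,2]>q[:,2].max()-.008]; r=cv2.minAreaRect((t[:,:2]*1000)); print('grip tops',r)
blk=(h[...,0]<16)&(h[...,1]>90)&(abs(P[...,2]-.06)<.005)&near; q=P[blk]; print('block',len(q),np.median(q[:,2]),cv2.minAreaRect((q[:,:2]*1000).astype(np.float32)))
```

```text
[0.4651 0.2087 0.3307] -179.172436597022
grips 365 [[0.45820000767707825, 0.2370000034570694, 0.14730000495910645], [0.46000000834465027, 0.18199999630451202, 0.15139999985694885]]
[0.447  0.2321 0.1154] [0.4662 0.2508 0.4065]
[0.4525 0.1523 0.116 ] [0.4681 0.1898 0.4094]
grip tops ((450.8423156738281, 211.57862854003906), (0.34772396087646484, 49.38154983520508), 9.40228271484375)
block 3645 0.060776310478886486 ((462.01861572265625, 209.8069610595703), (80.34123229980469, 110.03526306152344), 2.2045345306396484)
```

View pics/w2.png

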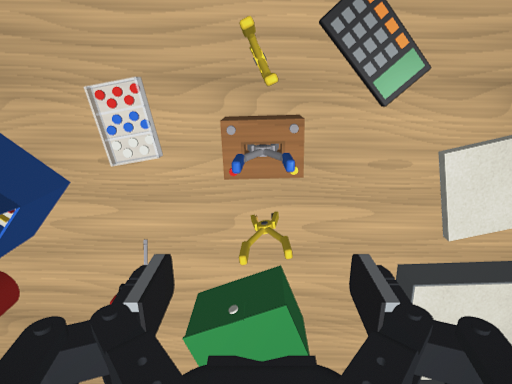

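The wrist view shows the block around (262,147) with the blue grips at about (238,162) and (290,162). I refine the grip centres, limited to grip heights.

Run:
```python
from h import *
I,D,K,E=load('w2'); P=cloud(D,K,E); h=cv2.cvtColor(I,cv2.COLOR_BGR2HSV); near=np.hypot(P[...,0]-.463,P[...,1]-.209)<.09
blue=(h[...,0]>100)&(h[...,0]<130)&(h[...,1]>110)&(D>0)&near&(P[...,2]>.1)&(P[...,2]<.165)
q=P[blue].astype(np.float32); print(q[:,2].max())
for s in(1,-1):
    a=q[(q[:,1]-.21)*s>0]; print(len(a),np.percentile(a,[3,50,97],axis=0).round(4).tolist())
    t=a[a[:,2]>.146]; print(' top',len(t),t.min(0).round(4),t.max(0).round(4), t.mean(0).round(4))
# metal: grey hinge
g=(h[...,1]<60)&(h[...,2]>60)&(P[...,2]>.062)&(P[...,2]<.1)&(np.hypot(P[...,0]-.46,P[...,1]-.209)<.03); m=P[g]; print('metal',len(m),np.percentile(m,[3,50,97],axis=0).round(4).tolist())
dark=(h[...,2]<50)&(P[...,2]<.058)&(P[...,2]>.0)&(np.hypot(P[...,0]-.46,P[...,1]-.209)<.035); m=P[dark]; print('pocket',len(m),np.percentile(m,[3,50,97],axis=0).round(4).tolist() if len(m) else '')
```

```text
0.15530908
180 [[0.4538, 0.2326, 0.1184], [0.4575, 0.2368, 0.1517], [0.4655, 0.2425, 0.1542]]
 top 115 [0.4538 0.2333 0.1466] [0.4662 0.2428 0.1553] [0.4596 0.2379 0.1522]
178 [[0.456, 0.1768, 0.1185], [0.4591, 0.1822, 0.1513], [0.4678, 0.187, 0.1542]]
 top 112 [0.4559 0.1767 0.1462] [0.4681 0.186  0.155 ] [0.4616 0.1814 0.1522]
metal 254 [[0.4553, 0.1963, 0.0641], [0.459, 0.2101, 0.0805], [0.4666, 0.2241, 0.0987]]
pocket 0
```

Request:
servo_tool:
  targets: "0.004 0.001 0.03 0 0 -1.3 1; 0.004 0.001 0.06 0 0 -1.3 1; 0.004 0.001 0.09 0 0 -1.3 1; 0.004 0.001 0.12 0 0 -1.3 1; 0.004 0.001 0.14 0 0 -1.3 1; 0.004 0.001 0.15 0 0 -1.3 1; 0.004 0.001 0.15 0 0 -1.3 1"

```text
time: 3.87
eef_pos: [0.4593, 0.2096, 0.1783]
eef_rot: [[-0.999, -0.039, -0.004], [-0.039, 0.999, -0.002], [0.005, -0.001, -1.0]]
wrist_force: [0.2, 0.1, -0.3]
opening: 1.0
finger_force: 0.0
```

Run:
```python
from h import *
im,D,ci=snap('wrist','w3'); o=arm.get_obs(); R=o['eef_rot'];p=o['eef_pos'];print(p.round(4),np.degrees(np.arctan2(R[1,0],R[0,0])))
I,D,K,E=load('w3'); P=cloud(D,K,E); h=cv2.cvtColor(I,cv2.COLOR_BGR2HSV); near=np.hypot(P[...,0]-.463,P[...,1]-.209)<.06
blue=(h[...,0]>100)&(h[...,0]<130)&(h[...,1]>110)&(D>0)&near&(P[...,2]>.1)&(P[...,2]<.165)
q=P[blue].astype(np.float32); c=[]
for s in(1,-1):
    a=q[(q[:,1]-.21)*s>0]; t=a[a[:,2]>.148]; c.append((t.min(0)+t.max(0))/2); print(len(a),t.min(0).round(4),t.max(0).round(4),t.mean(0).round(4))
m=(c[0]+c[1])/2; print('centre world',m,'yaw',np.degrees(np.arctan2(-(c[0]-c[1])[0],(c[0]-c[1])[1])),'tool',R.T@(m-p))
blk=(h[...,0]<16)&(h[...,1]>90)&(abs(P[...,2]-.06)<.005)&(np.hypot(P[...,0]-.463,P[...,1]-.209)<.09); q=P[blk]; print('block',len(q),np.median(q[:,2]),cv2.minAreaRect((q[:,:2]*1000).astype(np.float32)))
```

```text
[0.4605 0.2101 0.1801] -177.73448798839692
686 [0.4535 0.2334 0.148 ] [0.4668 0.2431 0.1546] [0.4593 0.2379 0.1522]
685 [0.4554 0.1761 0.1481] [0.469  0.1859 0.1548] [0.4614 0.1813 0.1523]
centre world [0.46116364 0.20962647 0.15138537] yaw 2.06583 tool [-0.00073736 -0.00044185  0.02871153]
block 7913 0.06073977857103663 ((461.7136535644531, 209.7951202392578), (80.09172058105469, 110.07527923583984), 2.168487787246704)
```

View pics/w3.png

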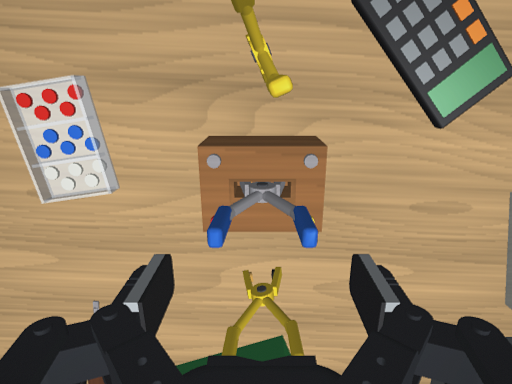

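Centred on the grips at (218,228) and (307,228), with the pliers' yaw matching the tool. Descending.

Request:
servo_tool:
  targets: "-0.001 0 0.025 0 0 0 1; -0.001 0 0.05 0 0 0 1; -0.001 0 0.065 0 0 0 1; -0.001 0 0.073 0 0 0 1; -0.001 0 0.073 0 0 0 1; -0.001 0 0.073 0 0 0 1"

```text
time: 4.42
eef_pos: [0.4631, 0.2108, 0.1089]
eef_rot: [[-0.999, -0.041, 0.002], [-0.041, 0.999, 0.0], [-0.002, 0.0, -1.0]]
wrist_force: [-0.2, 0.2, 0.1]
opening: 0.998
finger_force: 0.0
```

Request:
servo_tool:
  targets: "0 0 0 0 0 0 0.8; 0 0 0 0 0 0 0.7; 0 0 0 0 0 0 0.6; 0 0 0 0 0 0 0.6; 0 0 0 0 0 0 0.6"

```text
time: 4.83
eef_pos: [0.4624, 0.2106, 0.1079]
eef_rot: [[-0.999, -0.041, 0.001], [-0.041, 0.999, 0.0], [-0.001, 0.0, -1.0]]
wrist_force: [-0.3, -0.1, 0.2]
opening: 0.8
finger_force: 0.1
```

Request:
servo_tool:
  targets: "0 0 0 0 0 0 0.55; 0 0 0 0 0 0 0.52; 0 0 0 0 0 0 0.5; 0 0 0 0 0 0 0.5; 0 0 0 0 0 0 0.5"

```text
time: 5.25
eef_pos: [0.4639, 0.2111, 0.1093]
eef_rot: [[-0.999, -0.041, 0.004], [-0.041, 0.999, 0.001], [-0.004, 0.001, -1.0]]
wrist_force: [0.3, 0.1, 8.1]
opening: 0.75
finger_force: 6.8
```

Request:
servo_tool:
  targets: "0 0 0 0 0 0 0.47; 0 0 0 0 0 0 0.43; 0 0 0 0 0 0 0.4; 0 0 0 0 0 0 0.4; 0 0 0 0 0 0 0.4"

```text
time: 5.67
eef_pos: [0.465, 0.2115, 0.1103]
eef_rot: [[-0.999, -0.041, 0.006], [-0.041, 0.999, 0.002], [-0.007, 0.002, -1.0]]
wrist_force: [-1.0, -0.3, 12.6]
opening: 0.703
finger_force: 9.2
```

Request:
servo_tool:
  targets: "0 0 -0.002 0 0 0 0.4; 0 0 -0.004 0 0 0 0.4; 0 0 -0.007 0 0 0 0.4; 0 0 -0.012 0 0 0 0.4; 0 0 -0.018 0 0 0 0.4; 0 0 -0.024 0 0 0 0.4; 0 0 -0.03 0 0 0 0.4; 0 0 -0.03 0 0 0 0.4"

```text
time: 6.33
eef_pos: [0.463, 0.2109, 0.1391]
eef_rot: [[-0.999, -0.041, 0.002], [-0.041, 0.999, 0.001], [-0.002, 0.001, -1.0]]
wrist_force: [1.3, -0.0, -1.5]
opening: 0.695
finger_force: 3.5
```

Request:
servo_tool:
  targets: "0 0 -0.015 0 0 0 0.38; 0 0 -0.04 0 0 0 0.38; 0 0 -0.07 0 0 0 0.38; 0 0 -0.1 0 0 0 0.38; 0 0 -0.13 0 0 0 0.38; 0 0 -0.155 0 0 0 0.38; 0 0 -0.165 0 0 0 0.38; 0 0 -0.165 0 0 0 0.38"

```text
time: 7.0
eef_pos: [0.4637, 0.2111, 0.3057]
eef_rot: [[-0.999, -0.041, 0.006], [-0.041, 0.999, 0.002], [-0.006, 0.002, -1.0]]
wrist_force: [1.2, 0.6, -1.6]
opening: 0.692
finger_force: 3.7
```

Run:
```python
from h import *
im,D,ci=snap('wrist','w4'); o=arm.get_obs(); print(o['eef_pos'].round(4),o['opening'],o['finger_force'],o['wrist_force'].round(2))
```

```text
[0.463  0.2109 0.3037] 0.6925400150122115 3.6813970282673836 [ 0.93 -0.44 -2.14]
```

View pics/w4.png

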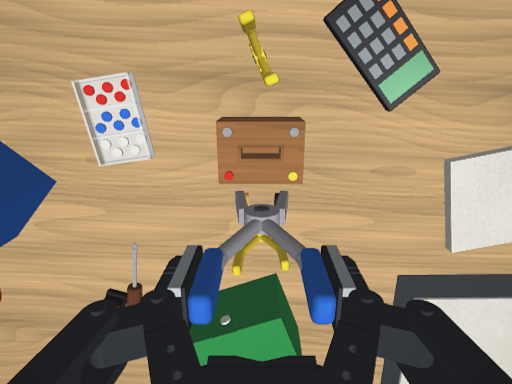

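The pliers are held upright. The pin is at about (262,212), with the jaw tips at (241,197) and (283,197). The empty pocket is at (261,153). I measure both.

```bash
cat >> h.py <<'E'
def pl(tag,o):
    I,D,K,E=load(tag); P=cloud(D,K,E); R=o['eef_rot'];p=o['eef_pos']; T=(P-p)@R
    h=cv2.cvtColor(I,cv2.COLOR_BGR2HSV)
    g=(h[...,1]<70)&(D>0)&(abs(T[...,0])<.012)&(abs(T[...,1])<.03)&(T[...,2]>.0)&(T[...,2]<.1)
    q=T[g]; print('metal',len(q))
    for z in np.arange(.005,.1,.008):
        s=q[abs(q[:,2]-z)<.004]
        if len(s)>8: print(round(z,3),len(s),'x',s[:,0].min().round(4),s[:,0].max().round(4),'y',s[:,1].min().round(4),s[:,1].max().round(4),'mean',s.mean(0).round(4))
    return I,P,T,g,h
E
python3 - <<'E'
from h import *
o=arm.get_obs(); I,P,T,g,h=pl('w4',o)
_,D,K,E=load('w4')
v,u=np.nonzero(g); print('px',u.min(),u.max(),v.min(),v.max(),'max z',T[g][:,2].max())
print('pin px depth',T[205:222:3,262].round(4).tolist())
sub=h[140:165,232:292,2].astype(int); m=(sub<45).astype(np.uint8); n,l,st,ce=cv2.connectedComponentsWithStats(m); print(st.tolist())
for y in range(147,161,2): print(y,h[y,236:288:2,2].tolist())
E
```

```text
metal 2397
0.005 338 x -0.0023 0.0054 y -0.0215 0.022 mean [0.0028 0.0003 0.0049]
0.013 300 x -0.0021 0.0051 y -0.0181 0.0181 mean [ 0.0028 -0.0001  0.0129]
0.021 263 x -0.0022 0.0052 y -0.0137 0.0136 mean [0.0027 0.0001 0.021 ]
0.029 233 x -0.0035 0.005 y -0.0106 0.0105 mean [ 0.0027 -0.0001  0.0289]
0.037 312 x -0.0063 0.0075 y -0.0108 0.0108 mean [0.0039 0.0002 0.0369]
0.045 363 x -0.0053 0.008 y -0.0153 0.0154 mean [ 0.0036 -0.0001  0.0457]
0.053 203 x -0.0057 0.0075 y -0.0164 0.0164 mean [ 0.0048 -0.0001  0.0524]
0.061 108 x -0.0043 0.0065 y -0.0178 0.0179 mean [0.0046 0.     0.0611]
0.069 73 x 0.0006 0.0063 y -0.0191 0.0191 mean [0.0054 0.0004 0.0694]
0.077 112 x -0.0051 0.0061 y -0.0195 0.0197 mean [0.0037 0.0044 0.0765]
0.085 52 x -0.0007 0.006 y -0.0211 0.02 mean [ 0.0052 -0.0027  0.0841]
px 219 303 191 255 max z 0.08792179074044325
pin px depth [[0.0062, 0.0004, 0.0544], [0.0073, 0.0003, 0.0463], [0.0069, 0.0003, 0.0422], [0.0058, 0.0003, 0.0397], [0.0061, 0.0003, 0.0344], [0.0046, 0.0003, 0.0331]]
[[0, 0, 60, 25, 1500]]
147 [160, 139, 134, 129, 148, 147, 148, 148, 149, 149, 149, 149, 150, 151, 151, 151, 151, 151, 151, 151, 151, 149, 119, 139, 150, 158]
149 [167, 148, 138, 131, 162, 161, 161, 162, 162, 162, 162, 162, 162, 162, 163, 164, 163, 163, 163, 164, 165, 159, 94, 145, 161, 165]
151 [165, 152, 148, 123, 168, 168, 168, 168, 168, 168, 168, 168, 168, 167, 168, 168, 167, 167, 167, 167, 168, 162, 95, 151, 163, 167]
153 [160, 147, 148, 91, 110, 111, 110, 112, 111, 111, 111, 111, 111, 113, 112, 112, 112, 112, 113, 113, 113, 111, 101, 152, 165, 168]
155 [168, 151, 152, 84, 83, 83, 83, 84, 83, 83, 83, 82, 83, 82, 83, 83, 83, 82, 82, 82, 82, 82, 112, 151, 166, 169]
157 [168, 154, 161, 80, 81, 82, 83, 83, 84, 83, 83, 83, 83, 84, 84, 84, 84, 84, 85, 85, 84, 83, 113, 156, 167, 169]
159 [170, 154, 165, 154, 154, 153, 152, 153, 151, 150, 150, 149, 149, 148, 147, 147, 146, 146, 145, 144, 144, 144, 144, 152, 170, 169]
```

Pliers hang upright and centred (tool x ≈ +0.5 mm, y ≈ 0, pin 46 mm below the TCP). Carrying them to the box, high over the lid.

Request:
servo_tool:
  targets: "0 -0.008 -0.025 0 0 -2 0.38; -0.006 -0.03 -0.055 0 0 -6 0.38; -0.012 -0.06 -0.075 0 0 -10 0.38; -0.018 -0.09 -0.08 0 0 -14 0.38; -0.024 -0.12 -0.08 0 0 -18 0.38; -0.031 -0.155 -0.08 0 0 -22 0.38; -0.038 -0.19 -0.08 0 0 -26 0.38; -0.045 -0.225 -0.08 0 0 -30 0.38"

```text
time: 7.72
eef_pos: [0.5158, -0.0139, 0.3807]
eef_rot: [[-0.843, -0.538, -0.003], [-0.538, 0.843, 0.0], [0.002, 0.002, -1.0]]
wrist_force: [1.4, 1.1, -1.1]
opening: 0.69
finger_force: 3.7
```

Request:
servo_tool:
  targets: "0.011 -0.033 0 0 0 -4 0.38; 0.022 -0.066 0 0 0 -8 0.38; 0.033 -0.1 0 0 0 -12 0.38; 0.045 -0.135 0 0 0 -16 0.38; 0.057 -0.17 0 0 0 -17.6 0.38; 0.067 -0.2 0 0 0 -17.6 0.38; 0.073 -0.217 0 0 0 -17.6 0.38; 0.073 -0.219 0 0 0 -17.6 0.38"

```text
time: 8.38
eef_pos: [0.5715, -0.2404, 0.3787]
eef_rot: [[-0.647, -0.763, -0.005], [-0.763, 0.647, 0.001], [0.002, 0.004, -1.0]]
wrist_force: [0.1, 0.9, -2.1]
opening: 0.688
finger_force: 3.6
```

Request:
servo_tool:
  targets: "0 0 0.03 0 0 0 0.38; 0 0 0.06 0 0 0 0.38; 0 0 0.08 0 0 0 0.38; 0 0 0.09 0 0 0 0.38; 0 0 0.09 0 0 0 0.38; 0 0 0.09 0 0 0 0.38"

```text
time: 8.88
eef_pos: [0.5708, -0.2353, 0.2911]
eef_rot: [[-0.643, -0.766, -0.003], [-0.766, 0.643, 0.002], [0.001, 0.004, -1.0]]
wrist_force: [1.0, -0.1, -1.0]
opening: 0.692
finger_force: 3.7
```

```bash
cat >> h.py <<'E'
def boxfit(tag,o,c0=(.524,-.198)):
    I,D,K,E=load(tag); P=cloud(D,K,E); R=o['eef_rot'];p=o['eef_pos']; h=cv2.cvtColor(I,cv2.COLOR_BGR2HSV)
    T=(P-p)@R
    blue=(h[...,0]>105)&(h[...,0]<130)&(h[...,1]>110)&(D>0)&(np.hypot(P[...,0]-c0[0],P[...,1]-c0[1])<.115)
    q=P[blue&(abs(P[...,2]-.11)<.006)]; r=cv2.minAreaRect((q[:,:2]*1000).astype(np.float32)); print('rim',len(q),np.median(q[:,2]).round(4),r); 
    b=cv2.boxPoints(r)/1000; n=np.array([.766,-.642]); b=b[np.argsort(b@n)]; m=b[2:].mean(0); print('wall mid',m.round(4),'in tool',(R.T@(np.r_[m,.11]-p)).round(4),'wall dir',np.degrees(np.arctan2(*(b[3]-b[2])[::-1])))
E
python3 - <<'E'
from h import *
im,D,ci=snap('wrist','w5'); o=arm.get_obs(); R=o['eef_rot'];print(o['eef_pos'].round(4),np.degrees(np.arctan2(R[1,0],R[0,0])),o['opening'],o['finger_force'])
pl('w5',o); boxfit('w5',o)
E
```

```text
[ 0.5715 -0.2358  0.2925] -130.02499814778784 0.689979756373015 3.6974915117025375
metal 2596
0.005 349 x -0.0001 0.0073 y -0.0213 0.0247 mean [0.0048 0.0014 0.0051]
0.013 329 x 0.0003 0.0076 y -0.0187 0.0221 mean [0.0051 0.0017 0.013 ]
0.021 270 x 0.0003 0.0078 y -0.0147 0.0185 mean [0.0054 0.0013 0.0209]
0.029 257 x 0.001 0.008 y -0.0116 0.015 mean [0.0057 0.0016 0.0288]
0.037 270 x -0.0029 0.0098 y -0.0078 0.0107 mean [0.0061 0.0019 0.0372]
0.045 311 x 0.0008 0.0115 y -0.0099 0.0134 mean [0.0082 0.0018 0.0449]
0.053 352 x -0.0018 0.0115 y -0.0143 0.018 mean [0.0071 0.0018 0.053 ]
0.061 139 x -0.0009 0.0105 y -0.0147 0.0193 mean [0.0092 0.0019 0.0604]
0.069 95 x -0.0001 0.0107 y -0.0161 0.0198 mean [0.0092 0.0009 0.0687]
0.077 98 x 0.0016 0.0107 y -0.0175 0.0211 mean [0.009  0.0043 0.0778]
0.085 74 x 0.0001 0.0111 y -0.0178 0.0217 mean [0.0099 0.0033 0.084 ]
0.093 20 x 0.0075 0.0109 y -0.019 0.0218 mean [ 0.0103 -0.0054  0.0903]
rim 1899 0.1107 ((524.1748046875, -197.37608337402344), (165.24903869628906, 126.66178894042969), 49.99278259277344)
wall mid [ 0.5727 -0.2381] in tool [ 0.001  -0.0026  0.1825] wall dir 49.99279
```

View pics/w5.png

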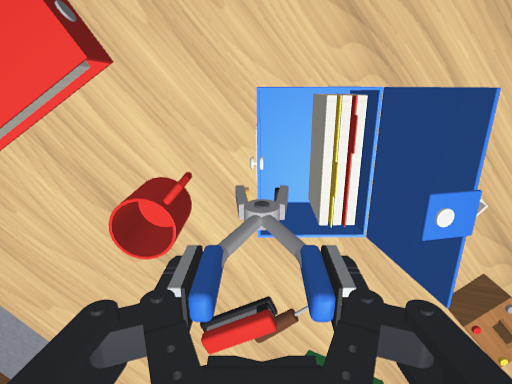

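```bash
cat >> h.py <<'E'
MT=np.array([[0,.945,.327],[1,0,0],[0,.327,-.945]]); CT=np.array([.083,0,-.143])
def pt(tag):
    I,D,K,E=load(tag); EE=np.eye(4); EE[:3,:3]=MT; EE[:3,3]=CT; T=cloud(D,K,EE); h=cv2.cvtColor(I,cv2.COLOR_BGR2HSV)
    g=(h[...,1]<70)&(D>0)&(abs(T[...,0])<.013)&(abs(T[...,1])<.03)&(T[...,2]>.0)&(T[...,2]<.1)
    q=T[g]
    for z in np.arange(.013,.1,.012):
        s=q[abs(q[:,2]-z)<.005]
        if len(s)>8: print(tag,round(z,3),len(s),'x',np.percentile(s[:,0],[5,50,95]).round(4),'y',(s[:,1].min()/2+s[:,1].max()/2).round(4))
    Rt=E[:3,:3]@MT.T; print('tool from cam',(E[:3,3]-Rt@CT).round(4),np.degrees(np.arctan2(Rt[1,0],Rt[0,0])),'z axis',Rt[:,2].round(4))
    return T,Rt
E
python3 - <<'E'
from h import *
pt('w4');pt('w5')
for i in range(3): o=arm.get_obs(); print(o['eef_pos'].round(4),o['qd'].round(3))
E
```

```text
w4 0.013 391 x [-0.0027  0.0017  0.003 ] y -0.0006
w4 0.025 317 x [-0.0026  0.0016  0.003 ] y 0.0001
w4 0.037 357 x [-0.0055  0.0025  0.0045] y 0.0001
w4 0.049 426 x [-0.0057  0.0039  0.0058] y 0.0001
w4 0.061 161 x [-0.0012  0.004   0.0045] y 0.0001
w4 0.073 109 x [-0.0033  0.0039  0.0043] y 0.0002
w4 0.085 84 x [0.002  0.0039 0.0043] y -0.0004
tool from cam [0.4612 0.2106 0.306 ] -177.68474804641144 z axis [ 0.004   0.0014 -1.    ]
w5 0.013 397 x [-0.001   0.0033  0.0047] y 0.0001
w5 0.025 335 x [-0.0006  0.0037  0.0049] y 0.0001
w5 0.037 349 x [-0.0029  0.0048  0.0069] y 0.0
w5 0.049 452 x [-0.0027  0.0066  0.0086] y 0.0004
w5 0.061 166 x [0.0007 0.0072 0.0076] y 0.0002
w5 0.073 103 x [0.0036 0.0076 0.008 ] y 0.0002
w5 0.085 85 x [0.0059 0.0079 0.0083] y -0.0003
tool from cam [ 0.5687 -0.2367  0.2914] -130.04887496298593 z axis [-4.6e-03  8.0e-04 -1.0e+00]
[ 0.5715 -0.2358  0.2925] [-0.003 -0.008  0.04   0.004 -0.    -0.002]
[ 0.5715 -0.2358  0.2925] [-0.003 -0.008  0.04   0.004 -0.    -0.002]
[ 0.5715 -0.2358  0.2925] [-0.003 -0.008  0.04   0.004 -0.    -0.002]
```

In the picture the pliers have swung about 2° in the hand. The jaws are at about (262,200) and the wall rim at column 258 (rows 87–237), with the cap at (254,163). I shift to align and go down to just above the rim, slowly.

Request:
servo_tool:
  targets: "-0.001 -0.001 0.01 0 0 0 0.38; -0.003 -0.003 0.025 0 0 0 0.38; -0.004 -0.0045 0.04 0 0 0 0.38; -0.004 -0.0045 0.055 0 0 0 0.38; -0.004 -0.0045 0.068 0 0 0 0.38; -0.004 -0.0045 0.077 0 0 0 0.38; -0.004 -0.0045 0.082 0 0 0 0.38; -0.004 -0.0045 0.084 0 0 0 0.38"

```text
time: 9.6
eef_pos: [0.5778, -0.2362, 0.2085]
eef_rot: [[-0.643, -0.765, 0.0], [-0.765, 0.643, -0.0], [0.0, -0.0, -1.0]]
wrist_force: [0.6, 0.1, -1.8]
opening: 0.691
finger_force: 3.7
```

Request:
servo_tool:
  targets: "0 0 0 0 0 0 0.38; 0 0 0 0 0 0 0.38; 0 0 0 0 0 0 0.38; 0 0 0 0 0 0 0.38"

```text
time: 9.93
eef_pos: [0.5782, -0.2366, 0.2094]
eef_rot: [[-0.644, -0.765, 0.001], [-0.765, 0.644, -0.001], [-0.0, -0.002, -1.0]]
wrist_force: [0.1, 0.6, -2.3]
opening: 0.693
finger_force: 3.7
```

```bash
cat >> h.py <<'E'
def rel(tag):
    T,Rt=pt(tag); I,D,K,E=load(tag); h=cv2.cvtColor(I,cv2.COLOR_BGR2HSV); P=cloud(D,K,E)
    p=E[:3,3]-Rt@CT
    blue=(h[...,0]>105)&(h[...,0]<130)&(h[...,1]>110)&(D>0)&(np.hypot(P[...,0]-.524,P[...,1]+.198)<.115)
    q=P[blue&(abs(P[...,2]-.1105)<.004)]; n=np.array([.7662,-.6426]); t=np.array([.6426,.7662]); c=q[:,:2]
    a=c@n; e=a.max(); print('rim n',len(q),'outer face n',np.percentile(a,[95,99,99.8]).round(4)); f=a>np.percentile(a,99.8)-.006; s=(c@t)[f]; print('wall ends',np.percentile(s,[0.3,99.7]).round(4),'len',np.ptp(s).round(4))
    m=n*np.percentile(a,99.8)+t*np.percentile(s,[0.3,99.7]).mean(); print('wall mid',m.round(4),'in tool',(Rt.T@(np.r_[m,.11]-p)).round(4))
E
python3 - <<'E'
from h import *
snap('wrist','w6'); o=arm.get_obs(); print(o['eef_pos'].round(4),o['qd'].round(3),o['wrist_force'].round(2))
rel('w5');rel('w6')
E
```

```text
[ 0.5781 -0.2365  0.2093] [-0.     0.003 -0.006 -0.002  0.    -0.   ] [-0.1   0.71 -2.32]
w5 0.013 397 x [-0.001   0.0033  0.0047] y 0.0001
w5 0.025 335 x [-0.0006  0.0037  0.0049] y 0.0001
w5 0.037 349 x [-0.0029  0.0048  0.0069] y 0.0
w5 0.049 452 x [-0.0027  0.0066  0.0086] y 0.0004
w5 0.061 166 x [0.0007 0.0072 0.0076] y 0.0002
w5 0.073 103 x [0.0036 0.0076 0.008 ] y 0.0002
w5 0.085 85 x [0.0059 0.0079 0.0083] y -0.0003
tool from cam [ 0.5687 -0.2367  0.2914] -130.04887496298593 z axis [-4.6e-03  8.0e-04 -1.0e+00]
rim n 1580 outer face n [0.5913 0.5917 0.5918]
wall ends [0.103 0.267] len 0.1647
wall mid [ 0.5723 -0.2385] in tool [-0.0013 -0.0046  0.1813]
w6 0.013 393 x [-0.001   0.0032  0.0047] y 0.0003
w6 0.025 314 x [-0.0003  0.0037  0.005 ] y -0.001
w6 0.037 349 x [-0.0028  0.0048  0.0069] y 0.0001
w6 0.049 448 x [-0.0025  0.0067  0.0086] y 0.0004
w6 0.061 172 x [0.0035 0.0072 0.0077] y 0.0002
w6 0.073 108 x [0.0021 0.0076 0.008 ] y 0.0002
w6 0.085 82 x [0.0063 0.008  0.0084] y -0.0003
tool from cam [ 0.5762 -0.2379  0.2096] -130.08711945357234 z axis [-2.0e-04 -1.8e-03 -1.0e+00]
rim n 3150 outer face n [0.5913 0.5916 0.5916]
wall ends [0.1037 0.267 ] len 0.1641
wall mid [ 0.5724 -0.2381] in tool [0.0024 0.0029 0.0996]
```

View pics/w6.png

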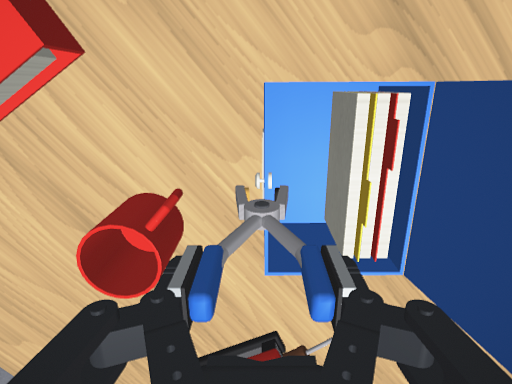

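Aligned along the wall (2.4 mm against 2.4 mm). Across it, the stud stack is centred at about column 263, so I need +2 mm in tool y. Lowering over the wall, stopping short of contact.

Request:
servo_tool:
  targets: "0 0.001 0 0 0 0 0.38; 0 0.002 0 0 0 0 0.38; 0 0.0022 0.004 0 0 0 0.38; 0 0.0022 0.01 0 0 0 0.38; 0 0.0022 0.017 0 0 0 0.38; 0 0.0022 0.024 0 0 0 0.38; 0 0.0022 0.03 0 0 0 0.38; 0 0.0022 0.034 0 0 0 0.38"

```text
time: 10.65
eef_pos: [0.5755, -0.2347, 0.173]
eef_rot: [[-0.644, -0.765, -0.002], [-0.765, 0.644, 0.001], [0.001, 0.002, -1.0]]
wrist_force: [0.6, -1.0, -1.4]
opening: 0.692
finger_force: 3.9
```

Request:
servo_tool:
  targets: "0 0 0.0005 0 0 0 0.38; 0 0 0.001 0 0 0 0.38; 0 0 0.002 0 0 0 0.38; 0 0 0.003 0 0 0 0.38; 0 0 0.003 0 0 0 0.38; 0 0 0.003 0 0 0 0.38"

```text
time: 11.15
eef_pos: [0.5763, -0.235, 0.1722]
eef_rot: [[-0.644, -0.765, 0.001], [-0.765, 0.644, -0.0], [-0.0, -0.001, -1.0]]
wrist_force: [-0.8, -0.1, 1.2]
opening: 0.69
finger_force: 4.4
```

Run:
```python
from h import *
snap('wrist','w7'); o=arm.get_obs(); print(o['eef_pos'].round(4),o['qd'].round(3),o['wrist_force'].round(2))
rel('w7')
```

```text
[ 0.5763 -0.235   0.1722] [-0.001  0.001 -0.001  0.001 -0.002  0.001] [-1.29  0.03  1.72]
w7 0.013 388 x [-0.001   0.0033  0.0046] y -0.0001
w7 0.025 319 x [-0.0003  0.0037  0.005 ] y 0.0001
w7 0.037 349 x [-0.0026  0.0048  0.007 ] y 0.0001
w7 0.049 451 x [-0.0024  0.0068  0.0086] y 0.0004
w7 0.061 165 x [0.0032 0.0073 0.0076] y 0.0002
w7 0.073 116 x [0.0019 0.0075 0.008 ] y 0.0001
w7 0.085 175 x [0.0013 0.0079 0.0095] y -0.0004
tool from cam [ 0.5743 -0.2364  0.1725] -130.08380738565322 z axis [-7.0e-04 -1.5e-03 -1.0e+00]
rim n 4452 outer face n [0.5914 0.592  0.5921]
wall ends [0.1033 0.2672] len 0.1642
wall mid [ 0.5727 -0.2385] in tool [ 0.0026 -0.0001  0.0625]
```

Run:
```python
from h import *
for t in('w4','w5','w6','w7'):
    I,D,K,E=load(t); EE=np.eye(4); EE[:3,:3]=MT; EE[:3,3]=CT; T=cloud(D,K,EE); h=cv2.cvtColor(I,cv2.COLOR_BGR2HSV)
    g=(h[...,1]<70)&(D>0)&(abs(T[...,0]-.006)<.005)&(abs(T[...,1])>.008)&(abs(T[...,1])<.03)&(T[...,2]>.055)&(T[...,2]<.11)
    v,u=np.nonzero(g); 
    for s in(-1,1):
        q=T[g&(np.sign(T[...,1])==s)]; print(t,s,len(q),'tip z',np.sort(q[:,2])[-12:].round(4)[::3],'inner |y| low part',abs(q[q[:,2]>.075][:,1]).min().round(4),'outer',abs(q[q[:,2]>.075][:,1]).max().round(4))
    r=T[218:228:2,262]; c=T[195:235,262]; print('col262',c[::4].round(4).tolist())
```

```text
w4 -1 150 tip z [0.087  0.0876 0.0884 0.0893] inner |y| low part 0.013 outer 0.0207
w4 1 178 tip z [0.0857 0.0866 0.0876 0.0883] inner |y| low part 0.0104 outer 0.0201
col262 [[-0.0772, 0.0011, 0.3069], [-0.0833, 0.0011, 0.3057], [-0.0898, 0.0011, 0.3054], [0.0054, 0.0005, 0.0509], [0.0052, 0.0004, 0.0444], [0.0039, 0.0004, 0.0409], [0.003, 0.0004, 0.0366], [0.0004, 0.0004, 0.0361], [-0.0005, 0.0004, 0.0323], [-0.0053, 0.0004, 0.0365]]
w5 -1 179 tip z [0.0882 0.0888 0.0893 0.0905] inner |y| low part 0.0128 outer 0.0208
w5 1 203 tip z [0.0859 0.0867 0.0881 0.0889] inner |y| low part 0.0103 outer 0.0201
col262 [[-0.07, 0.001, 0.2866], [0.0073, 0.0005, 0.0612], [0.0087, 0.0005, 0.0497], [0.0079, 0.0004, 0.0446], [0.0065, 0.0004, 0.0413], [0.0055, 0.0004, 0.0372], [0.0029, 0.0004, 0.0368], [0.0009, 0.0004, 0.0351], [-0.0031, 0.0004, 0.0378], [-0.0811, 0.0008, 0.1906]]
w6 -1 177 tip z [0.088  0.0885 0.0892 0.09  ] inner |y| low part 0.0129 outer 0.0208
w6 1 202 tip z [0.0858 0.0865 0.0876 0.0884] inner |y| low part 0.0104 outer 0.02
col262 [[-0.0422, 0.0008, 0.2087], [0.0075, 0.0005, 0.0606], [0.0084, 0.0005, 0.0506], [0.0078, 0.0004, 0.0448], [0.0068, 0.0004, 0.0405], [0.0048, 0.0004, 0.0388], [0.0031, 0.0004, 0.0364], [0.0011, 0.0004, 0.0346], [-0.003, 0.0004, 0.0376], [-0.0899, 0.0009, 0.2084]]
w7 -1 179 tip z [0.0878 0.088  0.0896 0.0905] inner |y| low part 0.0122 outer 0.0207
w7 1 201 tip z [0.0859 0.0866 0.0879 0.0882] inner |y| low part 0.0103 outer 0.02
col262 [[0.01, 0.0005, 0.0619], [0.0074, 0.0005, 0.0609], [0.0085, 0.0005, 0.0502], [0.0082, 0.0004, 0.044], [0.0069, 0.0004, 0.0402], [0.0051, 0.0004, 0.038], [0.0028, 0.0004, 0.0369], [0.0014, 0.0004, 0.034], [-0.0031, 0.0004, 0.0378], [-0.0175, 0.0005, 0.0612]]
```

The throat edge (tool z ≈ 0.061) now meets the rim (0.061–0.062), with about 3.5 N of light contact. I squeeze gradually, raising the tool to follow the grips.

Request:
servo_tool:
  targets: "0 0 -0.0003 0 0 0 0.36; 0 0 -0.0008 0 0 0 0.33; 0 0 -0.0012 0 0 0 0.3; 0 0 -0.0012 0 0 0 0.3; 0 0 -0.0012 0 0 0 0.3"

```text
time: 11.62
eef_pos: [0.5765, -0.2352, 0.1735]
eef_rot: [[-0.644, -0.765, 0.001], [-0.765, 0.644, -0.001], [-0.0, -0.002, -1.0]]
wrist_force: [0.0, 1.0, 6.3]
opening: 0.652
finger_force: 7.4
```

Request:
servo_tool:
  targets: "0 0 -0.001 0 0 0 0.3; 0 0 -0.0016 0 0 0 0.28; 0 0 -0.0022 0 0 0 0.25; 0 0 -0.0026 0 0 0 0.22; 0 0 -0.0026 0 0 0 0.22; 0 0 -0.0026 0 0 0 0.22"

```text
time: 12.12
eef_pos: [0.5764, -0.2352, 0.1752]
eef_rot: [[-0.644, -0.765, 0.001], [-0.765, 0.644, -0.001], [0.0, -0.001, -1.0]]
wrist_force: [2.1, -0.7, 0.2]
opening: 0.615
finger_force: 6.8
```

Request:
servo_tool:
  targets: "0 0 -0.0006 0 0 0 0.2; 0 0 -0.0012 0 0 0 0.17; 0 0 -0.0018 0 0 0 0.14; 0 0 -0.002 0 0 0 0.14; 0 0 -0.002 0 0 0 0.14"

```text
time: 12.53
eef_pos: [0.5759, -0.2348, 0.177]
eef_rot: [[-0.644, -0.765, -0.001], [-0.765, 0.644, 0.0], [0.0, 0.001, -1.0]]
wrist_force: [1.0, -0.7, -1.5]
opening: 0.572
finger_force: 8.4
```

Request:
servo_tool:
  targets: "0 0 -0.0002 0 0 0 0.12; 0 0 -0.0005 0 0 0 0.1; 0 0 -0.0008 0 0 0 0.08; 0 0 -0.0008 0 0 0 0.08; 0 0 -0.0008 0 0 0 0.08"

```text
time: 12.95
eef_pos: [0.5757, -0.2347, 0.1779]
eef_rot: [[-0.644, -0.765, -0.001], [-0.765, 0.644, 0.0], [0.0, 0.001, -1.0]]
wrist_force: [0.4, -1.5, -1.5]
opening: 0.541
finger_force: 12.6
```

Run:
```python
from h import *
snap('wrist','w8'); o=arm.get_obs(); print(o['eef_pos'].round(4),o['wrist_force'].round(2),o['finger_force'],o['moment'].round(2))
rel('w8')
for t in('w7','w8'):
    I,D,K,E=load(t); h=cv2.cvtColor(I,cv2.COLOR_BGR2HSV); EE=np.eye(4); EE[:3,:3]=MT; EE[:3,3]=CT; T=cloud(D,K,EE)
    print(t,'col262',T[193:207:2,262].round(4).tolist())
```

```text
[ 0.5757 -0.2346  0.1779] [ 0.56  0.35 -1.54] 12.635551295243204 [-0.11 -0.17  0.01]
w8 0.013 342 x [-0.0005  0.0033  0.0045] y -0.0005
w8 0.025 286 x [-0.0002  0.0037  0.0049] y 0.0001
w8 0.037 230 x [0.0002 0.0043 0.0051] y 0.0
w8 0.049 379 x [-0.0013  0.0064  0.0082] y -0.001
w8 0.061 296 x [-0.0027  0.0069  0.0083] y -0.001
w8 0.073 80 x [0.0068 0.0073 0.0077] y -0.0013
w8 0.085 231 x [0.0012 0.0068 0.0086] y -0.0014
w8 0.097 38 x [0.0074 0.0079 0.0084] y -0.0018
tool from cam [ 0.5737 -0.236   0.1781] -130.08287689610884 z axis [-2.3e-03 -6.0e-04 -1.0e+00]
rim n 4243 outer face n [0.5913 0.5919 0.592 ]
wall ends [0.1031 0.2673] len 0.1648
wall mid [ 0.5726 -0.2385] in tool [ 0.0024 -0.0009  0.0681]
w7 col262 [[0.0119, 0.0005, 0.0608], [0.01, 0.0005, 0.0619], [0.0086, 0.0005, 0.0618], [0.0074, 0.0005, 0.0609], [0.0086, 0.0005, 0.0537], [0.0085, 0.0005, 0.0502], [0.0085, 0.0004, 0.0468]]
w8 col262 [[0.0095, 0.0005, 0.0676], [0.0082, 0.0005, 0.0671], [0.0072, 0.0005, 0.0655], [0.0084, 0.0005, 0.0582], [0.0087, 0.0005, 0.0535], [0.0083, 0.0005, 0.0509], [0.0068, 0.0005, 0.051]]
```

Request:
servo_tool:
  targets: "0 0 -0.0003 0 0 0 0.06; 0 0 -0.0006 0 0 0 0.04; 0 0 -0.0006 0 0 0 0.04; 0 0 -0.0006 0 0 0 0.04"

```text
time: 13.33
eef_pos: [0.5755, -0.2345, 0.1786]
eef_rot: [[-0.644, -0.765, -0.001], [-0.765, 0.644, 0.001], [0.0, 0.001, -1.0]]
wrist_force: [-2.0, 0.9, 0.2]
opening: 0.519
finger_force: 7.0
```

Request:
servo_tool:
  targets: "0 0 -0.0002 0 0 0 0.03; 0 0 -0.0004 0 0 0 0.02; 0 0 -0.0004 0 0 0 0.02; 0 0 -0.0004 0 0 0 0.02"

```text
time: 13.67
eef_pos: [0.5758, -0.2347, 0.179]
eef_rot: [[-0.644, -0.765, -0.001], [-0.765, 0.644, 0.0], [0.0, 0.001, -1.0]]
wrist_force: [-0.7, 1.0, -0.0]
opening: 0.512
finger_force: 7.1
```

Request:
servo_tool:
  targets: "0 0 -0.0002 0 0 0 0.01; 0 0 -0.0004 0 0 0 0; 0 0 -0.0004 0 0 0 0; 0 0 -0.0004 0 0 0 0"

```text
time: 14.0
eef_pos: [0.576, -0.2349, 0.1795]
eef_rot: [[-0.644, -0.765, -0.0], [-0.765, 0.644, -0.0], [0.0, 0.0, -1.0]]
wrist_force: [-1.0, 0.7, -1.5]
opening: 0.506
finger_force: 7.0
```

Request:
servo_tool:
  targets: "0 0 -0.0002 0 0 0 -0.01; 0 0 -0.0003 0 0 0 -0.02; 0 0 -0.0003 0 0 0 -0.02; 0 0 -0.0003 0 0 0 -0.02"

```text
time: 14.33
eef_pos: [0.576, -0.2349, 0.1798]
eef_rot: [[-0.644, -0.765, -0.0], [-0.765, 0.644, -0.0], [0.0, 0.0, -1.0]]
wrist_force: [-0.9, 0.4, -0.8]
opening: 0.491
finger_force: 7.5
```

The finger force rose to 12.6 N and then dropped to the spring's 7 N, so the cap has snapped over. Opening again, lowering the tool in step.

Request:
servo_tool:
  targets: "0 0 0.0006 0 0 0 0.03; 0 0 0.0012 0 0 0 0.07; 0 0 0.002 0 0 0 0.11; 0 0 0.0027 0 0 0 0.15; 0 0 0.003 0 0 0 0.17; 0 0 0.003 0 0 0 0.17"

```text
time: 14.83
eef_pos: [0.5763, -0.2351, 0.177]
eef_rot: [[-0.644, -0.765, 0.001], [-0.765, 0.644, -0.001], [-0.0, -0.001, -1.0]]
wrist_force: [0.2, 0.4, -1.0]
opening: 0.587
finger_force: 6.1
```

Request:
servo_tool:
  targets: "0 0 0.0006 0 0 0 0.2; 0 0 0.0012 0 0 0 0.24; 0 0 0.002 0 0 0 0.28; 0 0 0.0025 0 0 0 0.32; 0 0 0.003 0 0 0 0.36; 0 0 0.003 0 0 0 0.36"

```text
time: 15.33
eef_pos: [0.576, -0.2348, 0.1736]
eef_rot: [[-0.644, -0.765, -0.0], [-0.765, 0.644, 0.0], [0.0, 0.0, -1.0]]
wrist_force: [0.4, -0.4, -1.0]
opening: 0.678
finger_force: 5.0
```

Request:
servo_tool:
  targets: "0 0 -0.003 0 0 0 0.36; 0 0 -0.009 0 0 0 0.36; 0 0 -0.017 0 0 0 0.36; 0 0 -0.027 0 0 0 0.36; 0 0 -0.037 0 0 0 0.36; 0 0 -0.045 0 0 0 0.36; 0 0 -0.048 0 0 0 0.36; 0 0 -0.048 0 0 0 0.36"

```text
time: 16.0
eef_pos: [0.5769, -0.2353, 0.2235]
eef_rot: [[-0.644, -0.765, 0.003], [-0.765, 0.644, -0.001], [-0.001, -0.003, -1.0]]
wrist_force: [0.1, -0.5, -2.5]
opening: 0.68
finger_force: 4.9
```

Run:
```python
from h import *
snap('wrist','w9'); snap('scene','s9'); o=arm.get_obs(); print(o['eef_pos'].round(4),o['wrist_force'].round(2),o['finger_force'],o['opening'])
rel('w9')
a=load('w6')[0][140:220,220:310]; b=load('w9')[0][140:220,220:310]; c=load('scene0')[0][205:250,125:175]; e=load('s9')[0][205:250,125:175]
r=lambda x:cv2.resize(x,(400,300),interpolation=cv2.INTER_CUBIC)
cv2.imwrite('pics/cmp.png',np.vstack([np.hstack([r(a),r(b)]),np.hstack([r(c),r(e)])]))
```

```text
[ 0.5761 -0.2349  0.2218] [-0.65  0.83 -1.81] 4.917279705405235 0.6749258159690221
w9 0.013 398 x [-0.0007  0.0032  0.0046] y -0.0008
w9 0.025 331 x [-0.0007  0.0035  0.0048] y -0.0002
w9 0.037 329 x [-0.0032  0.0044  0.0067] y 0.0004
w9 0.049 431 x [-0.003   0.0064  0.0084] y 0.0004
w9 0.061 185 x [0.0034 0.007  0.0074] y 0.0004
w9 0.073 107 x [0.0034 0.0073 0.0077] y 0.0004
w9 0.085 109 x [0.0022 0.0075 0.0079] y 0.0001
tool from cam [ 0.5749 -0.2367  0.2238] -130.0854746035763 z axis [ 0.001  -0.0024 -1.    ]
rim n 2648 outer face n [0.5914 0.5914 0.5914]
wall ends [0.1037 0.2666] len 0.1638
wall mid [ 0.5721 -0.2382] in tool [0.0027 0.0015 0.1138]
```

View pics/cmp.png

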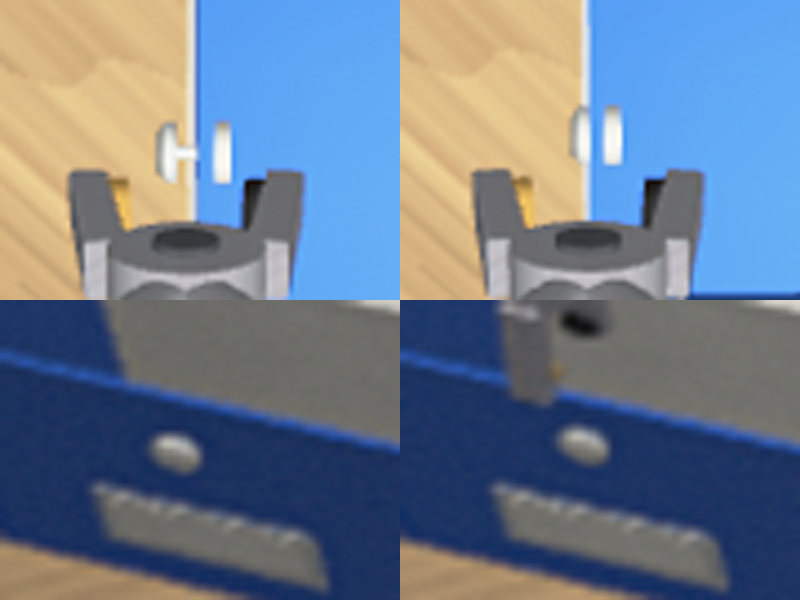

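The comparison crop shows the cap now flat on the wall (top right, 580,132), where it stood off on its post before. The box hasn't moved. Now I carry the pliers back.

Request:
servo_tool:
  targets: "0 0 -0.008 0 0 0 0.36; 0 0 -0.025 0 0 0 0.36; 0 0 -0.05 0 0 0 0.36; 0 0 -0.08 0 0 0 0.36; 0 0 -0.11 0 0 0 0.36; 0 0 -0.135 0 0 0 0.36; -0.006 0.008 -0.15 0 0 2 0.36; -0.018 0.025 -0.155 0 0 4 0.36"

```text
time: 16.77
eef_pos: [0.5693, -0.2069, 0.3792]
eef_rot: [[-0.698, -0.716, 0.003], [-0.716, 0.698, -0.003], [-0.0, -0.004, -1.0]]
wrist_force: [-0.8, 0.4, -1.5]
opening: 0.68
finger_force: 5.1
```

Request:
servo_tool:
  targets: "-0.018 0.025 0 0 0 4 0.36; -0.036 0.05 0 0 0 8 0.36; -0.054 0.075 0 0 0 12 0.36; -0.072 0.1 0 0 0 16 0.36; -0.09 0.125 0 0 0 20 0.36; -0.108 0.15 0 0 0 24 0.36; -0.126 0.175 0 0 0 28 0.36; -0.144 0.2 0 0 0 31 0.36"

```text
time: 17.43
eef_pos: [0.5241, 0.0389, 0.377]
eef_rot: [[-0.967, -0.255, -0.0], [-0.255, 0.967, -0.0], [0.0, 0.0, -1.0]]
wrist_force: [1.7, 0.7, -1.8]
opening: 0.681
finger_force: 5.1
```

Request:
servo_tool:
  targets: "0.002 0.03 0 0 0 4 0.36; 0.005 0.06 0 0 0 8 0.36; 0.008 0.09 0 0 0 11 0.36; 0.01 0.12 0 0 0 12.5 0.36; 0.012 0.145 0 0 0 12.5 0.36; 0.014 0.165 0 0 0 12.5 0.36; 0.015 0.177 0 0 0 12.5 0.36; 0.015 0.18 0 0 0 12.5 0.36"

```text
time: 18.1
eef_pos: [0.4631, 0.2091, 0.3769]
eef_rot: [[-0.999, -0.045, -0.0], [-0.045, 0.999, 0.0], [0.0, 0.0, -1.0]]
wrist_force: [0.1, -0.8, -1.9]
opening: 0.678
finger_force: 5.1
```

Request:
servo_tool:
  targets: "0 0 0.015 0 0 0 0.36; 0 0 0.04 0 0 0 0.36; 0 0 0.07 0 0 0 0.36; 0 0 0.1 0 0 0 0.36; 0 0 0.125 0 0 0 0.36; 0 0 0.14 0 0 0 0.36; 0 0 0.145 0 0 0 0.36; 0 0 0.145 0 0 0 0.36"

```text
time: 18.77
eef_pos: [0.4633, 0.2064, 0.2305]
eef_rot: [[-0.999, -0.041, -0.003], [-0.041, 0.999, -0.001], [0.003, -0.001, -1.0]]
wrist_force: [-0.1, -0.8, -2.1]
opening: 0.678
finger_force: 5.1
```

Request:
servo_tool:
  targets: "0 0 0 0 0 0 0.36; 0 0 0 0 0 0 0.36; 0 0 0 0 0 0 0.36"

```text
time: 19.02
eef_pos: [0.4652, 0.2077, 0.2334]
eef_rot: [[-0.999, -0.042, 0.003], [-0.042, 0.999, 0.001], [-0.003, 0.001, -1.0]]
wrist_force: [0.4, -0.1, -2.5]
opening: 0.679
finger_force: 5.1
```

```bash
cat >> h.py <<'E'
def blockrel(tag):
    T,Rt=pt(tag); I,D,K,E=load(tag); h=cv2.cvtColor(I,cv2.COLOR_BGR2HSV); P=cloud(D,K,E); p=E[:3,3]-Rt@CT
    blk=(h[...,0]<16)&(h[...,1]>90)&(abs(P[...,2]-.0605)<.003)&(np.hypot(P[...,0]-.463,P[...,1]-.209)<.09); q=P[blk]; r=cv2.minAreaRect((q[:,:2]*1000).astype(np.float32)); print('block',len(q),r)
    print('block ctr in tool',(Rt.T@(np.r_[r[0][0]/1e3,r[0][1]/1e3,.06]-p)).round(4))
    hole=(P[...,2]<.056)&(P[...,2]>.01)&(abs(P[...,0]-.461)<.012)&(abs(P[...,1]-.21)<.03); v,u=np.nonzero(hole)
    if len(v):
        C=np.array([ray(a,b,K,E,.06) for a,b in zip(u,v)]); s=(C-p)@Rt; print('hole at top plane in tool',len(v),s.min(0).round(4),s.max(0).round(4))
E
python3 - <<'E'
from h import *
snap('wrist','w10'); o=arm.get_obs(); print(o['eef_pos'].round(4),o['qd'].round(3),o['wrist_force'].round(2),o['finger_force'],o['opening'])
blockrel('w4'); blockrel('w10')
E
```

```text
[0.465  0.2077 0.2332] [ 0.003  0.003 -0.01  -0.003 -0.     0.001] [-0.02 -0.35 -1.63] 5.080915689468384 0.6810040818889219
w4 0.013 391 x [-0.0027  0.0017  0.003 ] y -0.0006
w4 0.025 317 x [-0.0026  0.0016  0.003 ] y 0.0001
w4 0.037 357 x [-0.0055  0.0025  0.0045] y 0.0001
w4 0.049 426 x [-0.0057  0.0039  0.0058] y 0.0001
w4 0.061 161 x [-0.0012  0.004   0.0045] y 0.0001
w4 0.073 109 x [-0.0033  0.0039  0.0043] y 0.0002
w4 0.085 84 x [0.002  0.0039 0.0043] y -0.0004
tool from cam [0.4612 0.2106 0.306 ] -177.68474804641144 z axis [ 0.004   0.0014 -1.    ]
block 4502 ((461.83160400390625, 209.82850646972656), (78.9696273803711, 110.22787475585938), 2.3301379680633545)
block ctr in tool [ 0.0004 -0.0011  0.2459]
hole at top plane in tool 445 [-0.0068 -0.0259  0.2459] [0.0087 0.0238 0.246 ]
w10 0.013 395 x [-0.0009  0.0032  0.0045] y -0.0002
w10 0.025 322 x [-0.0004  0.0035  0.0048] y -0.0002
w10 0.037 332 x [-0.0038  0.0044  0.0066] y -0.0002
w10 0.049 432 x [-0.0024  0.0065  0.0084] y -0.0001
w10 0.061 189 x [0.0028 0.0069 0.0074] y -0.0002
w10 0.073 101 x [0.0002 0.0072 0.0077] y -0.0001
w10 0.085 111 x [0.0001 0.0075 0.008 ] y 0.0002
tool from cam [0.4627 0.2073 0.2336] -177.6001398525972 z axis [ 1.e-03  3.e-04 -1.e+00]
block 6004 ((461.9551086425781, 209.7412567138672), (80.31401824951172, 110.20482635498047), 2.269590139389038)
block ctr in tool [0.0008 0.0025 0.1736]
hole at top plane in tool 670 [-0.0051 -0.0233  0.1736] [0.0099 0.0271 0.1736]
```

Request:
servo_tool:
  targets: "0.001 0.001 0.01 0 -0.7 0 0.36; 0.0025 0.0022 0.025 0 -1.7 0 0.36; 0.0025 0.0022 0.042 0 -1.7 0 0.36; 0.0025 0.0022 0.057 0 -1.7 0 0.36; 0.0025 0.0022 0.068 0 -1.7 0 0.36; 0.0025 0.0022 0.073 0 -1.7 0 0.36; 0.0025 0.0022 0.074 0 -1.7 0 0.36; 0.0025 0.0022 0.074 0 -1.7 0 0.36"

```text
time: 19.73
eef_pos: [0.4617, 0.2098, 0.1583]
eef_rot: [[-0.999, -0.043, 0.03], [-0.043, 0.999, 0.001], [-0.03, 0.0, -1.0]]
wrist_force: [0.1, -0.1, -2.1]
opening: 0.683
finger_force: 5.1
```

Run:
```python
from h import *
snap('wrist','w11'); o=arm.get_obs(); print(o['eef_pos'].round(4),o['qd'].round(3),o['wrist_force'].round(2))
blockrel('w11')
I,D,K,E=load('w11'); P=cloud(D,K,E); h=cv2.cvtColor(I,cv2.COLOR_BGR2HSV)
g=(h[...,1]<70)&(D>0)&(np.hypot(P[...,0]-.461,P[...,1]-.21)<.03)&(P[...,2]>.061)&(P[...,2]<.15); q=P[g]
for z in(.07,.08,.09,.1,.11,.12,.13): s=q[abs(q[:,2]-z)<.004]; print(z,len(s),'x front(min)',np.percentile(s[:,0],[2,10]).round(4),'y mid',((s[:,1].min()+s[:,1].max())/2).round(4),'z min',q[:,2].min().round(4)) if len(s)>5 else 0
```

```text
[0.4621 0.2099 0.1587] [ 0.001 -0.005  0.009 -0.001 -0.002  0.002] [ 0.83  1.49 -1.49]
w11 0.013 394 x [-0.0008  0.0033  0.0047] y 0.0004
w11 0.025 322 x [-0.0005  0.0036  0.0049] y -0.0002
w11 0.037 317 x [-0.0025  0.0046  0.0067] y -0.0005
w11 0.049 437 x [-0.0022  0.0065  0.0085] y -0.0002
w11 0.061 177 x [0.0028 0.0071 0.0075] y -0.0001
w11 0.073 97 x [0.0019 0.0074 0.0079] y -0.0002
w11 0.085 116 x [0.0016 0.0077 0.0082] y 0.0002
tool from cam [0.4592 0.2093 0.1585] -177.5820327960369 z axis [ 2.830e-02  9.000e-04 -9.996e-01]
block 8818 ((462.0577392578125, 209.71310424804688), (80.78401947021484, 110.25823974609375), 2.257434129714966)
block ctr in tool [-0.      0.0003  0.0985]
hole at top plane in tool 667 [-0.0057 -0.0249  0.0982] [0.0091 0.0254 0.0987]
0.07 76 x front(min) [0.4528 0.4531] y mid 0.209 z min 0.066
0.08 116 x front(min) [0.4528 0.4531] y mid 0.2091 z min 0.066
0.09 84 x front(min) [0.4527 0.4529] y mid 0.2089 z min 0.066
0.1 174 x front(min) [0.4524 0.4531] y mid 0.2094 z min 0.066
0.11 264 x front(min) [0.4519 0.4523] y mid 0.209 z min 0.066
0.12 267 x front(min) [0.4533 0.4538] y mid 0.2087 z min 0.066
0.13 249 x front(min) [0.4545 0.4549] y mid 0.2084 z min 0.066
```

Request:
servo_tool:
  targets: "-0.0018 0.0006 0.001 0 0 0 0.36; -0.0017 0.0006 0.004 0 0 0 0.36; -0.0016 0.0006 0.008 0 0 0 0.36; -0.0014 0.0006 0.013 0 0 0 0.36; -0.0013 0.0006 0.018 0 0 0 0.36; -0.0011 0.0006 0.024 0 0 0 0.36; -0.0009 0.0006 0.03 0 0 0 0.36; -0.0009 0.0006 0.03 0 0 0 0.36"

```text
time: 20.45
eef_pos: [0.4621, 0.21, 0.1262]
eef_rot: [[-0.999, -0.043, 0.027], [-0.043, 0.999, 0.0], [-0.027, -0.001, -1.0]]
wrist_force: [0.1, -0.3, -3.4]
opening: 0.68
finger_force: 5.0
```

Sliding in freely. The last ~14 mm go slowly.

Request:
servo_tool:
  targets: "0.0001 0 0.003 0 0 0 0.36; 0.0002 0 0.006 0 0 0 0.36; 0.0003 0 0.009 0 0 0 0.36; 0.0003 0 0.011 0 0 0 0.36; 0.0003 0 0.0125 0 0 0 0.36; 0.0003 0 0.0125 0 0 0 0.36"

```text
time: 20.95
eef_pos: [0.463, 0.2103, 0.115]
eef_rot: [[-0.999, -0.043, 0.029], [-0.043, 0.999, 0.001], [-0.029, -0.0, -1.0]]
wrist_force: [0.4, -0.3, -2.1]
opening: 0.675
finger_force: 5.1
```

Request:
servo_tool:
  targets: "0 0 0.001 0 0 0 0.36; 0.0001 0 0.002 0 0 0 0.36; 0.0001 0 0.003 0 0 0 0.36; 0.0001 0 0.004 0 0 0 0.36; 0.0001 0 0.004 0 0 0 0.36"

```text
time: 21.37
eef_pos: [0.4658, 0.2105, 0.1136]
eef_rot: [[-0.998, -0.042, 0.035], [-0.042, 0.999, 0.001], [-0.035, -0.0, -0.999]]
wrist_force: [-0.1, -1.7, 8.0]
opening: 0.682
finger_force: 7.9
```

Request:
servo_tool:
  targets: "0 0 -0.001 0 0 0 0.4; 0 0 -0.001 0 0 0 0.5; 0 0 -0.001 0 0 0 0.6; 0 0 -0.001 0 0 0 0.75; 0 0 -0.001 0 0 0 0.9; 0 0 -0.001 0 0 0 1; 0 0 -0.001 0 0 0 1; 0 0 -0.001 0 0 0 1"

```text
time: 22.03
eef_pos: [0.4632, 0.2103, 0.1123]
eef_rot: [[-0.999, -0.043, 0.03], [-0.043, 0.999, 0.001], [-0.03, -0.0, -1.0]]
wrist_force: [-0.7, -0.3, -0.2]
opening: 0.999
finger_force: 0.0
```

```bash
cat >> h.py <<'E'
def stand(tag):
    I,D,K,E=load(tag); P=cloud(D,K,E); h=cv2.cvtColor(I,cv2.COLOR_BGR2HSV); near=np.hypot(P[...,0]-.463,P[...,1]-.209)<.06
    q=P[(h[...,0]>100)&(h[...,0]<130)&(h[...,1]>110)&(D>0)&near&(P[...,2]>.1)&(P[...,2]<.17)].astype(np.float32); c=[]
    for s in(1,-1):
        a=q[(q[:,1]-.21)*s>0]; t=a[a[:,2]>a[:,2].max()-.007]; c.append((t.min(0)+t.max(0))/2); print(len(a),t.min(0).round(4),t.max(0).round(4))
    print('centre',((c[0]+c[1])/2).round(4))
E
python3 - <<'E'
from h import *
snap('wrist','w12'); o=arm.get_obs(); print(o['eef_pos'].round(4),o['opening'],o['finger_force'],o['wrist_force'].round(2))
stand('w3');stand('w12')
E
```

```text
[0.4632 0.2104 0.1123] 0.9985771663935208 0.0 [0.02 0.08 0.13]
686 [0.4535 0.2334 0.1477] [0.4668 0.2431 0.1546]
685 [0.4554 0.1761 0.1478] [0.469  0.1859 0.1548]
centre [0.4612 0.2096 0.1512]
1834 [0.4518 0.2332 0.1476] [0.4653 0.2429 0.1546]
1846 [0.4501 0.1545 0.1665] [0.4513 0.1547 0.1693]
centre [0.4546 0.1963 0.1595]
```

Released. The grip tops are back at z = 0.1546, the same as at the start. I lift off and check.

Request:
servo_tool:
  targets: "-0.0003 0 -0.01 0 0 0 1; -0.0008 0 -0.03 0 0 0 1; -0.0015 0 -0.055 0 0 0 1; -0.0025 0 -0.085 0 0 0 1; -0.003 0 -0.115 0 0.8 0 1; -0.004 0 -0.145 0 1.7 0 1; -0.004 0 -0.15 0 1.7 0 1; -0.004 0 -0.15 0 1.7 0 1"

```text
time: 22.75
eef_pos: [0.4648, 0.2109, 0.2656]
eef_rot: [[-0.999, -0.043, 0.006], [-0.042, 0.999, 0.002], [-0.006, 0.001, -1.0]]
wrist_force: [-0.4, -0.0, -0.3]
opening: 1.001
finger_force: 0.0
```

Run:
```python
from h import *
for i in range(4): snap('wrist','w13')
snap('top','t13'); snap('scene','s13'); o=arm.get_obs(); print(o['eef_pos'].round(4),o['wrist_force'].round(2),o['time'])
stand('w13')
I,D,K,E=load('w13'); P=cloud(D,K,E); h=cv2.cvtColor(I,cv2.COLOR_BGR2HSV)
g=(h[...,1]<60)&(P[...,2]>.062)&(P[...,2]<.1)&(np.hypot(P[...,0]-.46,P[...,1]-.209)<.03); print('metal',np.percentile(P[g],[3,50,97],axis=0).round(4).tolist())
for n in('top','scene'):
    a=load(n+'0');b=load(('t' if n=='top' else 's')+'13'); pa,pb=cloud(*a[1:]),cloud(*b[1:])
    def m(I,P):
        h=cv2.cvtColor(I,cv2.COLOR_BGR2HSV); bl=(h[...,0]>105)&(h[...,0]<130)&(h[...,1]>110)&(np.hypot(P[...,0]-.53,P[...,1]+.17)<.2); q=P[bl&(abs(P[...,2]-.11)<.006)]; l=P[bl&(P[...,2]>.14)]
        return cv2.minAreaRect((q[:,:2]*1000).astype(np.float32)),l[:,2].max().round(4)
    print(n,m(a[0],pa),m(b[0],pb))
```

```text
[0.4617 0.21   0.2609] [-0.21 -0.31 -0.38] 23.05
295 [0.4522 0.2333 0.1479] [0.465  0.2428 0.1548]
297 [0.4547 0.1768 0.1484] [0.4675 0.186  0.1554]
centre [0.4598 0.2097 0.1516]
metal [[0.4539, 0.1958, 0.0633], [0.4574, 0.21, 0.0802], [0.4643, 0.2236, 0.0986]]
top (((527.7686767578125, -197.88609313964844), (164.94381713867188, 126.44869995117188), 50.21782302856445), np.float64(0.2499)) (((527.2548828125, -197.44647216796875), (165.08465576171875, 125.01702880859375), 50.21120834350586), np.float64(0.2468))
scene (((526.6220092773438, -194.9954833984375), (168.8541259765625, 134.55384826660156), 49.84676742553711), np.float64(0.246)) (((525.4851684570312, -194.7808837890625), (167.51968383789062, 136.1830291748047), 49.869258880615234), np.float64(0.2456))
```

The pliers stand upright and open in their pocket (centre (0.460, 0.210), original height). The box and lid are unmoved, the cap is home and the arm is clear, so I hand in.

```bash
python3 -c "from workcell import arm; print(arm.job_done())"
```

```text
the job is handed in; nothing more can be done
None
```

I handed the job in at about 23 s, with no verdict shown: the cap is clicked home, the pliers stand open in their pocket, and camera checks show the box unmoved with its lid open; I did not re-measure the bystanders.

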